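# Trip the side-basket latch and lay the baby bottle in its cradle

## Robot

A 6-joint arm with a two-finger parallel gripper is mounted at the origin on the work surface. World frame = base frame: x ahead of the robot, y to its left, z up, the work surface at z = 0. Lengths are in mm, angles in rad, forces in N, time in s.
With the tool pointing down it reaches from about 350 to 725 mm from the base axis. Payload 6 kg.
Tool frame: the origin (TCP) lies on the front face of the gripper's body, between the roots of the fingers; the fingertips stand 73 mm ahead of it and the grasp point (between the pads) lies 54 mm ahead of it (arm.grasp_offset is the distance from the TCP to the grasp point, in mm); z points along the fingers, y is the line along which they close (so a half turn about z gives the same grasp; the last joint's range is limited). The gripper opens to 85 mm and grips with 20 to 120 N. Pads are 22 mm wide; open, the fingers measure 114 mm over their backs; the gripper's body (76 mm by 85 mm) begins 54 mm behind the grasp point. The pads swing forward as they close: fully open they stand 13 mm farther back than shut.
Start: joints at [1.449, 0.04, 0.085, 0, -1.615, -0.334], TCP at [264.081, 538.742, 303.861] pointing down, gripper open.
Joint ranges: [-2.56, 2.56], [-1.29, 2.01], [-1.08, 1.49], [-3.29, 1.98], [-2.81, -0.18], [-2.99, 2.99]. Speed limits (rad/s): [2.57, 2.57, 3.01, 3.14, 3.14, 3.14].

## Interface

Orientations are given as a unit quaternion [w, x, y, z].
In Python, from cell import arm, viewer gives the robot as it stands.
- The arm moves only by the shell command python3 -m creep 'ROWS' [FORCE]. ROWS is JSON, a list that holds one entry, the list of rows, each a list of 7 numbers: the shift along the world's x, y, z as a fraction of full scale, then the turn, a rotation vector about the world's x, y, z as a fraction of full scale, then the finger opening in mm, from 0 to 85.4. A call has 1 to 20 rows; each row is the pose to reach, as a shift and turn from the pose commanded when the call began, turning the shorter way round; what a row does not reach only later rows make up. Full scale, the value 1, is 0.8 m for a shift and 360 degrees for a turn. A row lasts 1/10 s, in which the tool goes at most 50 mm and 8.59 degrees, less where a joint would pass 70% of its speed; a pose out of reach is approached as far as the arm can. A call with a number of a shift or a turn outside -1 to 1 is refused whole. A call with a gripper value outside its range is refused whole. The fingers move at their own pace and stop on an object; FORCE is the grip in N (left out, the last holds). Time passes only in rows, so rows that repeat a pose let the fingers close. It gives the time, the measured TCP pose, the force, the opening and the grip force at its end, in the units of the state.
- arm.sense(): the state, without advancing time (a new reading comes with each control period).
- viewer.read_camera(name): name is "scene" or "top" or "wrist"; returns a dict with "img" (384x512x3 uint8, red, green, blue), "camera_matrix" (3x3 intrinsics, pixels), "k1" (the pictures are not rectified: a ray, as slopes to the right and down, at radius r is drawn at 1 + k1 r^2 times it, then the intrinsics apply), "R" (3x3) and "t" (3): a world point X has camera coordinates R X + t. Camera axes: x right, y down, z forward; pixel columns grow to the right and rows downward; lengths in mm; the calibration is good to about 2 mm. A picture is of the moment at which its call begins. There is no depth.
- arm.sign_off(): hands the job in; it is judged then, once.
The state is a dict: "time": time; "joint_positions": joint angles; "qvel": joint speeds; "effort": joint torques, N m; "tcp_pos": TCP position; "eef_rot": TCP orientation; "force": force on the tool from outside, world axes, zero at the start; "ft_torque": the same for the moment, N m; "opening": opening from 0.0 (shut) to 1.0 (fully open); "gripper_force": force on a finger pad.
Only numpy, scipy, OpenCV 4.12 (cv2) and the standard library are available. Lean on these libraries where they do the work, as an engineer would, in place of code of your own. Each camera call takes 0.05 s, during which the arm holds its last target. There are 200 camera calls.

## Task

Push the steel rack's sprung plunger fully home so that the bottle held in the side basket rolls out to the end stops, and let the plunger spring back. Then pick that bottle up and lay it in the white drying cradle, body in the wide saddle and neck in the narrow one, setting it down before you let go. The bottle must never touch the counter, and the spare bottle, saucer, teat and pod stay where they are.

Things in the scene. Friction and masses are not known exactly. Their poses are not given: they have to be found in the camera images.
- rack: Tall stainless wire rack, fixed, 390 mm high, with a latching side basket at its foot. Origin on the counter below the held bottle; +x from the plunger side (facing the robot) into the rack; +y is the way the basket's slatted floor slopes down (10 degrees; floor top 70 mm high at y = 0). The bottle waits at y = 0, axis along x, behind two pins (y = 30, 19 mm tall) that sink with the plunger.
- run_out (a point): Fixed to the rack: where the bottle's centre comes to rest after rolling out, at (0, 147, 74) mm in the rack frame, open above. Two end stops (34 mm tall) hold it at y = 180: x = -63 to -47 and 22 to 38; fingers have free room between. Guide wires at x = +-84 stand 22 mm over the floor.
- tier (a point): Mid-front edge of the wire tier that roofs the plunger: (-135, -59, 262) mm in the rack frame. It covers x -135 to 100, y -170 to 52, so only a tool leaning back towards the robot gets at the pad. Posts (10 mm) at x = -98 and 100, y = -170 and 52. Above it a smaller tier, 390 mm high, x 20 to 100, y -170 to -95.
- plunger (a joint): Travel of the sprung plunger in m: 0 at rest, 0.026 fully home. It slides forwards and down along (0.5, 0, -0.866) in the rack frame, 30 degrees from vertical; 4 N to start, 11 N fully home; springs back when let go. The pins clear the way only in the last few mm; hold it home until the bottle has rolled past (about 1 s).
- pad (a point): Centre of the plunger's flat steel push pad (face 36 x 44 mm, square to the stroke), on its outer face; moves with the plunger. At rest at (-125, 0, 105) mm in the rack frame.
- bottle: Polypropylene bottle that lies in the side basket, 150 mm long: body 60 mm diameter from x = -75 to 32, shoulder to x = 42, white neck collar 40 mm diameter from x = 42 to 75. Origin on its axis at mid-length; x runs along the axis towards the neck (at the start the neck points along rack +x). It rolls, so its y and z axes turn. 80 to 150 g.
- bottle_neck (a point): Point on the bottle's axis in the neck collar, at x = 60 mm of the bottle.
- cradle: White plastic drying cradle, fixed: base 165 x 70 x 8 mm with two V saddles (90 degree V, 12 mm thick): the wide one at x = -55 for the bottle's body, the narrow one at x = +60 for its neck. Origin: underside centre, x from the wide to the narrow saddle, z up. A bottle properly laid has its origin at (0, 0, 62) mm here and its axis along x; between the saddles there is free room for the fingers.
- spare_bottle: Bystander: like the bottle but standing upright and a little heavier, 150 mm tall, 60 mm diameter; origin at underside centre.
- saucer: Bystander: white ceramic saucer, 130 mm diameter, 18 mm high; origin at underside centre.
- teat: Bystander: beige silicone nipple standing on the saucer, 48 mm diameter, 47 mm tall; origin at underside centre.
- pod: Bystander: closed snap-lid pacifier pod, 87 x 62 x 43 mm; origin at underside centre.
There are look-alikes about, which are no part of the job. What is shaped like the bottle but green or purple is not meant.

How it is judged:
By the outcome, as a careful person would: the job done as asked, in the order asked, and still so for the second after the job is handed in, with the robot touching nothing.
It also fails if it takes over 53 s, if anything falls off the work surface, if the arm or the gripper's body presses on something with over 40 N, if the wrist force passes 120 N, or if a joint passes its speed limit or range.

## Working session

There is one attempt and no reset: what is moved stays moved. The work goes in short steps, Python scripts to look and compute and a shell command to move; the robot and the scene stay as the last step left them, time stands still between calls to the robot, and variables do not carry over. Pictures are saved under pics/ and viewed, at most 10 in all, crops included, and the job is handed in when it is done.

```bash
ls; mkdir -p pics; cat > h.py <<'E'
import numpy as np, cv2
from cell import arm, viewer
def shot(n,f):
    c=viewer.read_camera(n); cv2.imwrite(f'pics/{f}.png',c['img'][:,:,::-1]); 
    np.savez(f'pics/{f}.npz',K=c['camera_matrix'],k1=c['k1'],R=c['R'],t=c['t']); return c
def ray(f,u,v):
    d=np.load(f'pics/{f}.npz'); K=d['K']; k1=float(d['k1'])
    p=cv2.undistortPoints(np.array([[[u,v]]],float),K,np.array([k1,0,0,0,0]))[0,0]
    R=d['R']; o=-R.T@d['t']; r=R.T@np.array([*p,1]); return o,r/np.linalg.norm(r)
def at(f,u,v,z):
    o,r=ray(f,u,v); return (o+r*(z-o[2])/r[2]).round(1)
def tri(*obs):
    A=np.zeros((3,3));b=np.zeros(3);L=[]
    for f,u,v in obs:
        o,r=ray(f,u,v);P=np.eye(3)-np.outer(r,r);A+=P;b+=P@o;L.append((o,P))
    x=np.linalg.solve(A,b); return x.round(1),[float(np.linalg.norm(P@(x-o)).round(1)) for o,P in L]
def proj(f,X):
    d=np.load(f'pics/{f}.npz'); return cv2.projectPoints(np.array(X,float).reshape(-1,3),cv2.Rodrigues(d['R'])[0],d['t'].astype(float),d['K'],np.array([float(d['k1']),0,0,0,0]))[0].reshape(-1,2).round(1)
E
python3 - <<'E'
from h import *
for n in ('scene','top'): 
    c=shot(n,n+'0'); print(n,c['camera_matrix'].tolist(),c['k1'],(-c['R'].T@c['t']).round())
a=cv2.imread('pics/scene0.png');b=cv2.imread('pics/top0.png')
for n,i in(('s',a),('t',b)): cv2.imwrite(f'pics/{n}big.png',cv2.resize(i,(800,600),interpolation=cv2.INTER_CUBIC))
print(arm.sense())
E
```

```text
pics
scene [[447.58541548135827, 0.0, 250.84671002580328], [0.0, 447.58541548135827, 196.4529639104161], [0.0, 0.0, 1.0]] -0.022074363079600798 [1244.  954.  956.]
top [[409.21229538359484, 0.0, 260.1245114982518], [0.0, 409.21229538359484, 183.58512879863827], [0.0, 0.0, 1.0]] 0.02119961370822686 [ 321.  -43. 1290.]
{'time': 0.1, 'joint_positions': array([ 1.44867161e+00,  4.07548304e-02,  8.39309590e-02, -4.50578414e-04,
       -1.61549940e+00, -3.33698488e-01]), 'qvel': array([-0.00038741, -0.00102548,  0.00322476, -0.00025662,  0.00032507,
        0.00058109]), 'effort': array([-5.35022424e-03, -3.69344187e+01,  3.48284304e+01,  6.95163399e+00,
       -4.42304081e-03,  8.14679652e-06]), 'tcp_pos': array([263.95799067, 538.62050371, 302.97975025]), 'eef_rot': array([ 7.82968495e-04,  9.74142307e-01, -2.25933912e-01, -1.43198871e-04]), 'force': array([ 0.16436784, -0.33968739, -0.13877938]), 'ft_torque': array([-0.03172931, -0.03043777,  0.03243836]), 'gripper_force': 0.0, 'opening': 0.9981491721476207}
```

View pics/sbig.png

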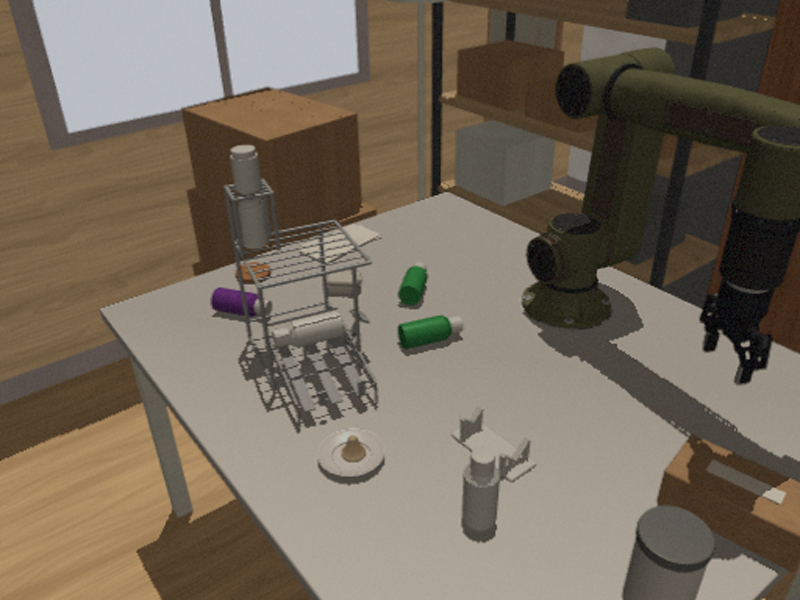

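View pics/tbig.png

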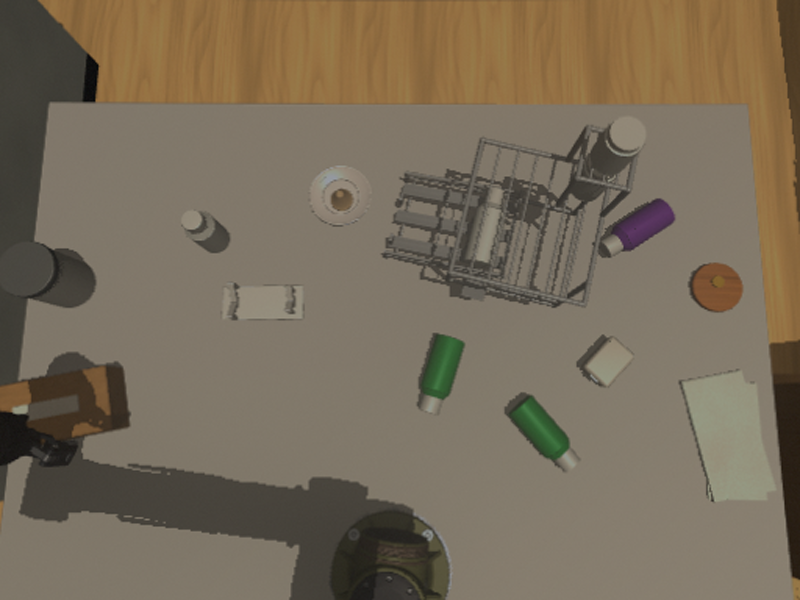

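The scene view shows the rack around (310,330) with the held white bottle at (310,330), a decoy on the upper tier, the cradle at (490,445), and the saucer at (350,455). In the top view the rack is at about (520,220), the pad near (467,293), and the cradle at (262,302). Next I'll enlarge these.

```bash
python3 - <<'E'
import cv2,numpy as np
a=cv2.imread('pics/scene0.png');b=cv2.imread('pics/top0.png')
def crop(i,x,y,w,h,s): return cv2.convertScaleAbs(cv2.resize(i[y:y+h,x:x+w],None,fx=s,fy=s,interpolation=cv2.INTER_CUBIC),alpha=1.5)
cv2.imwrite('pics/c1.png',crop(b,240,75,175,125,4.5))
cv2.imwrite('pics/c2.png',np.hstack([crop(a,145,130,105,145,4),np.full((580,10,3),255,np.uint8),np.vstack([crop(a,285,255,60,60,5)[:290],crop(b,135,170,60,58,5)])]))
E
```

```text
(no output)
```

View pics/c1.png

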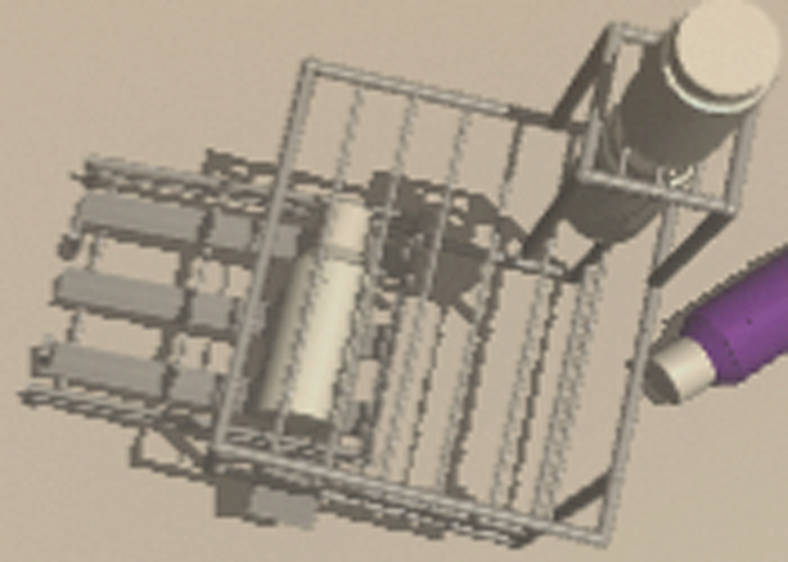

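View pics/c2.png

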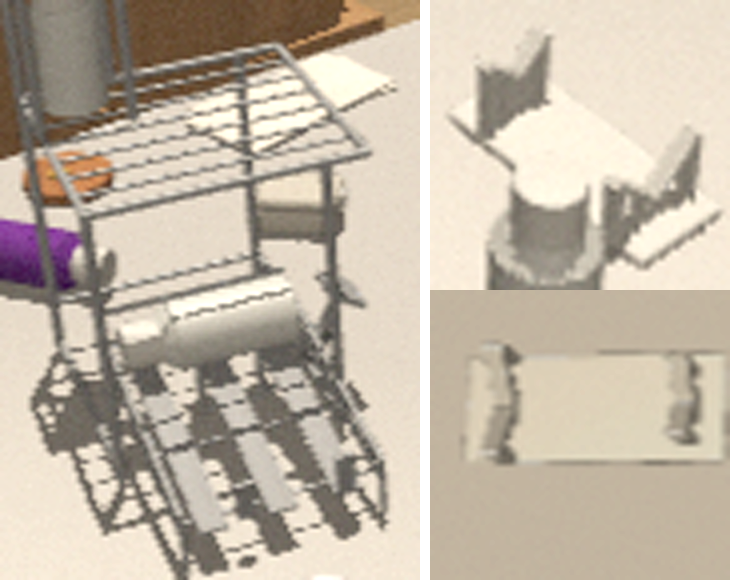

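```bash
python3 - <<'E'
from h import *
T=lambda u,v:('top0',240+u/4.5,75+v/4.5); S=lambda u,v:('scene0',145+u/4,130+v/4)
ct=lambda u,v:('top0',135+(u-430)/5,170+(v-290)/5); cs=lambda u,v:('scene0',285+(u-430)/5,255+v/5)
for n,a,b in(('x100y52',T(308,65),S(85,213)),('x-135y52',T(220,447),S(368,152)),('x-135y-170',T(602,540),S(280,47)),
 ('botttle tail/neck end?',T(345,200),S(122,345)),
 ('cr -x +y',ct(467,460),cs(720,210)),):
    print(n,tri(a,b),at(*a,262),at(*b,262))
print([at(*ct(*p),8) for p in((467,355),(728,352),(728,460),(467,460))]); print([at(*cs(*p),8) for p in((448,115),(640,263),(720,208))])
# saddle tips wide
print(tri(ct(490,346),cs(605,190)))
# pad far top
print([at(*T(*p),105) for p in((252,490),(318,498),(312,526),(248,514))])
d=np.load('pics/top0.npz');print(d['R'].round(3))
E
```

```text
x100y52 (array([ 752.3, -156. ,  264.3]), [1.0, 1.0]) [ 754.1 -156.9  262. ] [ 750.2 -158.4  262. ]
x-135y52 (array([ 523.8, -103.1,  259.7]), [1.6, 1.6]) [ 524.7 -104.   262. ] [525.4 -98.  262. ]
x-135y-170 (array([ 470.5, -316.5,  260.2]), [2.8, 2.8]) [ 472.4 -317.9  262. ] [ 471.3 -310.1  262. ]
botttle tail/neck end? (array([ 721.4, -195.4,  106.8]), [3.4, 3.4]) [ 671.3 -177.3  262. ] [815.4  17.5 262. ]
cr -x +y (array([477.2, 346.4,   2.6]), [1.3, 1.3]) [446.3 267.2 262. ] [685.  512.3 262. ]
[array([544.7, 347.7,   8. ]), array([547.5, 181.4,   8. ]), array([478.2, 179. ,   8. ]), array([477.4, 343.9,   8. ])]
[array([550.6, 191. ,   8. ]), array([546.4, 351.1,   8. ]), array([479.3, 349.5,   8. ])]
(array([545.7, 322.1,  42.2]), [1.8, 1.8])
[array([ 527.3, -134. ,  105. ]), array([ 522.2, -176.9,  105. ]), array([ 503.8, -172.7,  105. ]), array([ 511.5, -131.2,  105. ])]
[[ 0.007 -1.    -0.011]
 [-0.985 -0.005 -0.172]
 [ 0.172  0.012 -0.985]]
```

```bash
cat >> h.py <<'E'
import sys,json
from scipy.spatial.transform import Rotation as Ro
RO=np.array([642.4,-183.7,0.]); YAW=-13.5
RR=Ro.from_euler('z',YAW,degrees=True).as_matrix()
def rk(p): return RO+RR@np.array(p,float)
def tool(z,y):   # tool rotation from pointing dir z and closing dir y
    z=np.array(z,float);z/=np.linalg.norm(z);y=np.array(y,float);y-=z*(y@z);y/=np.linalg.norm(y)
    return np.column_stack([np.cross(y,z),y,z])
def rows(p0,R0,p,R):
    R0,R=np.array(R0),np.array(R)
    return [*((np.array(p)-p0)/800).round(4), *(Ro.from_matrix(R@R0.T).as_rotvec()/(2*np.pi)).round(4)]
def now():
    s=arm.sense(); q=s['eef_rot']; return s['tcp_pos'],Ro.from_quat([*q[1:],q[0]]).as_matrix(),s
E
python3 - <<'E'
from h import *
p,R,s=now()
p0=np.array([264.081,538.742,303.861]); R0=tool([0,0,-1],R[:,1])
d=RR@[.5,0,-.866]; print(R[:,1])
Y=RR@[0,-1,0]
if R[:,1]@Y<0: Y=-Y
for S in(133,): print(rk([-125,0,105]),[float(x) for x in rows(p0,R0,rk([-125,0,105])-S*d,tool(d,Y))], rk([-125,0,105])-S*d)
E
```

```text
[-0.44018334 -0.89790651  0.00159015]
[ 520.85375995 -154.51932952  105.        ] [0.2401, -0.8472, -0.1046, -0.0283, -0.0786, 0.0342] [ 456.19116024 -138.99521282  220.178     ]
```

```bash
python3 -m creep '[[[0.08,-0.3,0,0,0,0,0],[0.16,-0.6,0,0,0,0,0],[0.16,-0.6,0,0,0,0,0],[0.16,-0.6,0,0,0,0,0],[0.16,-0.6,0,0,0,0,0],[0.16,-0.6,0,0,0,0,0],[0.16,-0.6,0,0,0,0,0],[0.16,-0.6,0,0,0,0,0],[0.16,-0.6,0,0,0,0,0],[0.16,-0.6,0,0,0,0,0],[0.24,-0.847,-0.105,-0.0283,-0.0786,0.0342,0],[0.24,-0.847,-0.105,-0.0283,-0.0786,0.0342,0],[0.24,-0.847,-0.105,-0.0283,-0.0786,0.0342,0],[0.24,-0.847,-0.105,-0.0283,-0.0786,0.0342,0],[0.24,-0.847,-0.105,-0.0283,-0.0786,0.0342,0],[0.24,-0.847,-0.105,-0.0283,-0.0786,0.0342,0],[0.24,-0.847,-0.105,-0.0283,-0.0786,0.0342,0]]]' 40
python3 - <<'E'
from h import *
c=shot('wrist','w1'); shot('top','t1'); shot('scene','s1')
p,R,s=now(); print(p,R[:,2],R[:,1],s['joint_positions'],s['force'])
tip=p+73*R[:,2]; pad=rk([-125,0,105])
for f in('w1','t1','s1'): print(f,proj(f,[tip,pad,*[rk([-125+a*.866,b,105+a*.5]) for a in(-18,18) for b in(-22,22)]]).tolist())
w=cv2.imread('pics/w1.png'); S=cv2.imread('pics/s1.png');t=cv2.imread('pics/t1.png')
def crop(i,x,y,w,h,s): return cv2.convertScaleAbs(cv2.resize(i[y:y+h,x:x+w],None,fx=s,fy=s,interpolation=cv2.INTER_CUBIC),alpha=1.5)
cv2.imwrite('pics/v1.png',np.vstack([np.hstack([crop(w,0,0,512,384,.78)[:300,:400],crop(t,250,130,100,75,4)[:300,:400]]),np.hstack([crop(S,200,150,100,75,4)[:300,:400],np.zeros((300,400,3),np.uint8)])]))
E
```

```text
time: 1.8
tcp_pos: [455.8, -139.4, 219.8]
eef_rot: [0.031, 0.959, -0.115, 0.257]
force: [-0.1, -0.5, 0.6]
opening: -0.004
gripper_force: 0.0
[ 456.47083803 -137.96606351  220.76286628] [ 0.48753161 -0.1160139  -0.86536334] [-2.32322816e-01 -9.72638611e-01 -4.91263713e-04] [ 0.27062673 -0.74593793 -0.82689479  0.28480122 -1.03872887  0.97686198] [0.51850021 0.60938018 0.2126131 ]
w1 [[249.6, 241.8], [251.3, 207.1], [277.9, 227.4], [224.9, 227.5], [279.1, 185.6], [223.4, 185.7]]
t1 [[302.0, 193.1], [303.0, 186.1], [308.9, 193.4], [294.3, 189.9], [311.9, 182.2], [297.2, 178.7]]
s1 [[237.9, 186.3], [230.5, 200.9], [232.5, 199.0], [237.1, 205.1], [224.0, 196.8], [228.5, 202.9]]Traceback (most recent call last):
  File "<stdin>", line 8, in <module>
    return _nx.concatenate(arrs, 0, dtype=dtype, casting=casting)
           ~~~~~~~~~~~~~~~^^^^^^^^^^^^^^^^^^^^^^^^^^^^^^^^^^^^^^^
ValueError: all the input array dimensions except for the concatenation axis must match exactly, but along dimension 1, the array at index 0 has size 799 and the array at index 1 has size 800
```

```bash
python3 - <<'E'
from h import *
w=cv2.imread('pics/w1.png'); S=cv2.imread('pics/s1.png');t=cv2.imread('pics/t1.png')
def crop(i,x,y,w,h,W,H): return cv2.convertScaleAbs(cv2.resize(i[y:y+h,x:x+w],(W,H),interpolation=cv2.INTER_CUBIC),alpha=1.5)
cv2.imwrite('pics/v1.png',np.hstack([crop(w,150,100,200,240,500,600),np.vstack([crop(t,265,145,75,75,300,300),crop(S,195,150,75,75,300,300)])]))
E
```

```text
(no output)
```

View pics/v1.png

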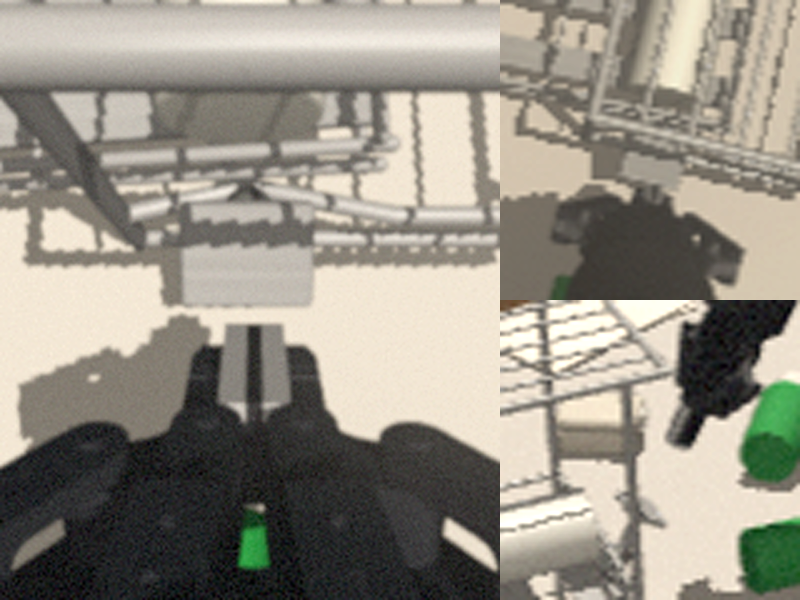

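The wrist view shows the pad centred at about (248,201) px. My model predicted (251,207), which is 2 to 5 mm off, and the top view agrees within 1.5 px. The closed fingertips line up on it with the tier clear, so I'll push partway and read the force.

```bash
python3 -m creep '[[[0.017,-0.0035,-0.027,0,0,0,0],[0.0328,-0.0066,-0.0529,0,0,0,0],[0.0389,-0.008,-0.0637,0,0,0,0],[0.0435,-0.0091,-0.0718,0,0,0,0],[0.0481,-0.0102,-0.08,0,0,0,0],[0.0481,-0.0102,-0.08,0,0,0,0],[0.0481,-0.0102,-0.08,0,0,0,0]]]'
python3 -c "
from h import *
p,R,s=now(); print(p,s['force'],s['force']@R[:,2], (p-rk([-125,0,105]))@R[:,2]+73)"
```

```text
time: 2.65
tcp_pos: [494.6, -146.6, 156.9]
eef_rot: [0.03, 0.959, -0.113, 0.257]
force: [-7.1, 3.3, 1.8]
opening: -0.004
gripper_force: 3.1
[ 494.6341448  -146.60635781  156.93961309] [-7.06786381  3.31493014  1.7918963 ] -5.378767041908195 14.349571513881656
```

```bash
python3 - <<'E'
from h import *
for n,f in(('wrist','w2'),('top','t2'),('scene','s2')): shot(n,f)
w=cv2.imread('pics/w2.png'); S=cv2.imread('pics/s2.png');t=cv2.imread('pics/t2.png')
def crop(i,x,y,w,h,W,H): return cv2.convertScaleAbs(cv2.resize(i[y:y+h,x:x+w],(W,H),interpolation=cv2.INTER_CUBIC),alpha=1.5)
cv2.imwrite('pics/v2.png',np.hstack([crop(w,150,100,200,240,500,600),np.vstack([crop(t,265,145,75,75,300,300),crop(S,195,150,75,75,300,300)])]))
s=arm.sense();print(s['force'],s['ft_torque'])
E
```

```text
[-5.99952024  2.689789    3.00589492] [1.01837907 2.67991663 0.22769092]
```

View pics/v2.png

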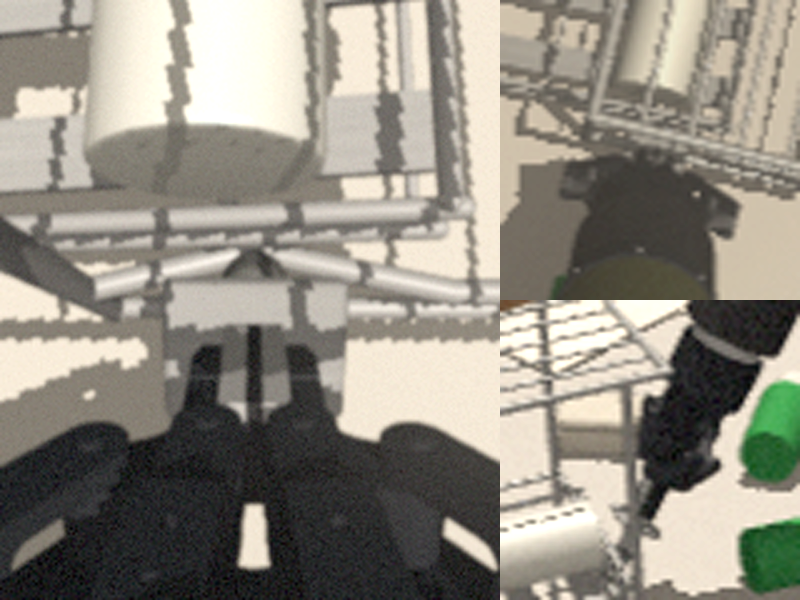

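The fingertips rest centred on the pad at about crop (255,325), with the bottle still held, so I'll continue the stroke.

```bash
python3 -m creep '[[[0.0031,-0.0008,-0.0054,0,0,0,0],[0.0061,-0.0015,-0.0108,0,0,0,0],[0.0061,-0.0015,-0.0108,0,0,0,0],[0.0061,-0.0015,-0.0108,0,0,0,0]]]'
python3 -c "
from h import *
p,R,s=now(); print(p,s['force'],s['force']@R[:,2], (p-rk([-125,0,105]))@R[:,2]+73)"
```

```text
time: 3.2
tcp_pos: [499.7, -147.9, 149.1]
eef_rot: [0.03, 0.959, -0.113, 0.258]
force: [-8.7, 2.7, 5.5]
opening: 0.001
gripper_force: 4.4
[ 499.66060339 -147.91577314  149.07590154] [-8.72451614  2.68026798  5.52833542] -9.351476712934282 23.759975206068063
```

```bash
python3 -m creep '[[[0.0018,-0.0004,-0.0032,0,0,0,0],[0.0036,-0.0009,-0.0065,0,0,0,0],[0.0036,-0.0009,-0.0065,0,0,0,0]]]'
python3 -c "
from h import *
p,R,s=now(); print(p,s['force'],s['force']@R[:,2], (p-rk([-125,0,105]))@R[:,2]+73)"
```

```text
time: 3.5
tcp_pos: [502.1, -148.6, 145.3]
eef_rot: [0.031, 0.959, -0.114, 0.258]
force: [-27.8, 11.2, 19.6]
opening: 0.002
gripper_force: 15.6
[ 502.14908893 -148.59316253  145.27482024] [-27.83608162  11.15424099  19.63877257] -31.86269645352886 28.338036824488825
```

The force jumped to 32 N, so the plunger is at its end stop. I'll hold it there and check that the bottle rolls.

```bash
python3 -m creep '[[[0,0,0,0,0,0,0],[0,0,0,0,0,0,0],[0,0,0,0,0,0,0],[0,0,0,0,0,0,0],[0,0,0,0,0,0,0],[0,0,0,0,0,0,0],[0,0,0,0,0,0,0],[0,0,0,0,0,0,0],[0,0,0,0,0,0,0],[0,0,0,0,0,0,0],[0,0,0,0,0,0,0],[0,0,0,0,0,0,0],[0,0,0,0,0,0,0],[0,0,0,0,0,0,0]]]'
python3 - <<'E'
from h import *
for n,f in(('top','t3'),('scene','s3')): shot(n,f)
S=cv2.imread('pics/s3.png');t=cv2.imread('pics/t3.png')
def crop(i,x,y,w,h,W,H): return cv2.convertScaleAbs(cv2.resize(i[y:y+h,x:x+w],(W,H),interpolation=cv2.INTER_CUBIC),alpha=1.5)
cv2.imwrite('pics/v3.png',np.hstack([crop(t,240,90,80,120,400,600),crop(S,155,180,80,120,400,600)]))
s=arm.sense();print(s['force'])
E
```

```text
time: 4.9
tcp_pos: [502.1, -148.6, 145.2]
eef_rot: [0.031, 0.959, -0.114, 0.258]
force: [-26.9, 10.5, 18.5]
opening: 0.004
gripper_force: 15.2
[-26.21909438  11.32984663  18.29219303]
```

View pics/v3.png

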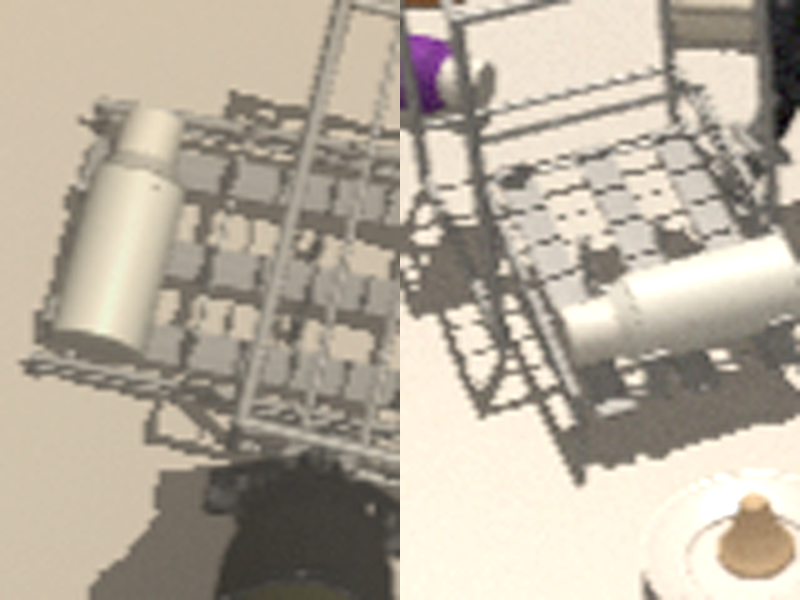

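The bottle now lies at the end stops: in the top crop its tail is at (102,352) and its neck end at (155,112), and in the scene crop the neck end is at (568,337). Next I'll compare this with the predicted run_out and plan the retreat.

```bash
python3 - <<'E'
from h import *
C=rk([0,147,74]);ax=RR@[1,0,0]
print('runout',C)
def sil(f,x,r):
    d=np.load(f'pics/{f}.npz');o=-d['R'].T@d['t'];P=C+ax*x;v=o-P;n=np.cross(ax,v);n/=np.linalg.norm(n)
    return proj(f,[P+n*r,P-n*r,P])
for f,ox,oy,k in(('t3',240,90,0),('s3',155,180,400)):
    for x,r in((-75,30),(0,30),(32,30),(75,20)): print(f,x,((sil(f,x,r)-[ox,oy])*5+[k,0]).round().tolist())
T=lambda u,v:('t3',240+u/5,90+v/5); S=lambda u,v:('s3',155+(u-400)/5,180+v/5)
# shoulder lip mid: top edges (90,165)/(183,188); scene (615,285)/(640,345)
print(tri(T(137,178),S(628,315)), tri(T(155,113),S(568,337)))
p,R,s=now();print(p,R[:,2])
E
```

```text
runout [676.71646849 -40.7616217   74.        ]
t3 -75 [[141.0, 366.0], [45.0, 342.0], [93.0, 353.0]]
t3 0 [[170.0, 250.0], [75.0, 226.0], [122.0, 238.0]]
t3 32 [[182.0, 202.0], [88.0, 178.0], [135.0, 190.0]]
t3 75 [[182.0, 133.0], [120.0, 116.0], [152.0, 125.0]]
s3 -75 [[779.0, 228.0], [804.0, 318.0], [791.0, 273.0]]
s3 0 [[670.0, 258.0], [695.0, 349.0], [682.0, 303.0]]
s3 32 [[622.0, 272.0], [648.0, 362.0], [635.0, 317.0]]
s3 75 [[562.0, 304.0], [578.0, 366.0], [570.0, 335.0]]
(array([713.2, -48.9,  78. ]), [0.9, 0.9]) (array([754.2, -58.7,  75.5]), [3.0, 3.0])
[ 502.11134747 -148.60114667  145.26831041] [ 0.48734118 -0.11739402 -0.86528447]
```

```bash
python3 - <<'E'
from h import *
p,R,s=now(); Y=RR@[0,-1,0]; d=R[:,2]; D=tool([0,0,-1],Y)
g=rk([-10,147.6,76]); print(g)
for q,Q in((p-90*d,R),([440,0,270],D),(g+[0,0,194],D),(g+[0,0,54],D)): print([float(v) for v in rows(p,R,q,Q)])
E
```

```text
[667.1328365  -37.84374611  76.        ]
[-0.0548, 0.0132, 0.0973, 0.0, 0.0, 0.0]
[-0.0776, 0.1858, 0.1559, 0.0195, 0.0813, 0.0001]
[0.2063, 0.1384, 0.1559, 0.0195, 0.0813, 0.0001]
[0.2063, 0.1384, -0.0191, 0.0195, 0.0813, 0.0001]
```

```bash
python3 -m creep '[[[-0.018,0.0044,0.032,0,0,0,0],[-0.0365,0.0088,0.065,0,0,0,0],[-0.0548,0.0132,0.0973,0,0,0,0],[-0.0776,0.1,0.12,0.0098,0.0406,0,0],[-0.0776,0.1858,0.1559,0.0195,0.0813,0,85],[-0.0776,0.1858,0.1559,0.0195,0.0813,0,85],[-0.0776,0.1858,0.1559,0.0195,0.0813,0,85],[-0.0776,0.1858,0.1559,0.0195,0.0813,0,85],[0.2063,0.1384,0.1559,0.0195,0.0813,0,85],[0.2063,0.1384,0.1559,0.0195,0.0813,0,85],[0.2063,0.1384,0.1559,0.0195,0.0813,0,85],[0.2063,0.1384,0.1559,0.0195,0.0813,0,85],[0.2063,0.1384,0.1559,0.0195,0.0813,0,85],[0.2063,0.1384,0.1559,0.0195,0.0813,0,85],[0.2063,0.1384,0.1559,0.0195,0.0813,0,85],[0.2063,0.1384,0.1559,0.0195,0.0813,0,85]]]'
python3 - <<'E'
from h import *
p,R,s=now(); print(p,R[:,2],R[:,1],s['joint_positions'],s['force'])
for n,f in(('wrist','w4'),('top','t4'),('scene','s4')): shot(n,f)
for f,P in(('w4',[-71,-43,4,36,79]),): print(proj(f,[rk([x,147.6,76]) for x in P]).tolist())
S=cv2.imread('pics/s4.png');w=cv2.imread('pics/w4.png')
def crop(i,x,y,w,h,W,H): return cv2.convertScaleAbs(cv2.resize(i[y:y+h,x:x+w],(W,H),interpolation=cv2.INTER_CUBIC),alpha=1.5)
cv2.imwrite('pics/v4.png',np.hstack([crop(w,128,0,256,384,400,600),crop(S,150,130,100,150,400,600)]))
E
```

```text
time: 6.6
tcp_pos: [666.5, -38.5, 268.0]
eef_rot: [0.0, 0.993, -0.118, 0.0]
force: [-0.0, 0.8, 0.2]
opening: 0.993
gripper_force: 0.0
[666.54976649 -38.45157366 267.98453484] [ 5.36398508e-04 -4.04524807e-04 -9.99999774e-01] [-2.33744571e-01 -9.72298002e-01  2.67938483e-04] [ 2.41336200e-01  2.18106005e-01  2.14036565e-01  5.21006168e-04
 -1.56630272e+00  1.09353080e+00] [-0.01373787  0.79688443  0.19559709]
[[251.3, 241.2], [251.3, 217.3], [251.2, 174.0], [251.2, 141.8], [251.2, 94.7]]
```

View pics/v4.png

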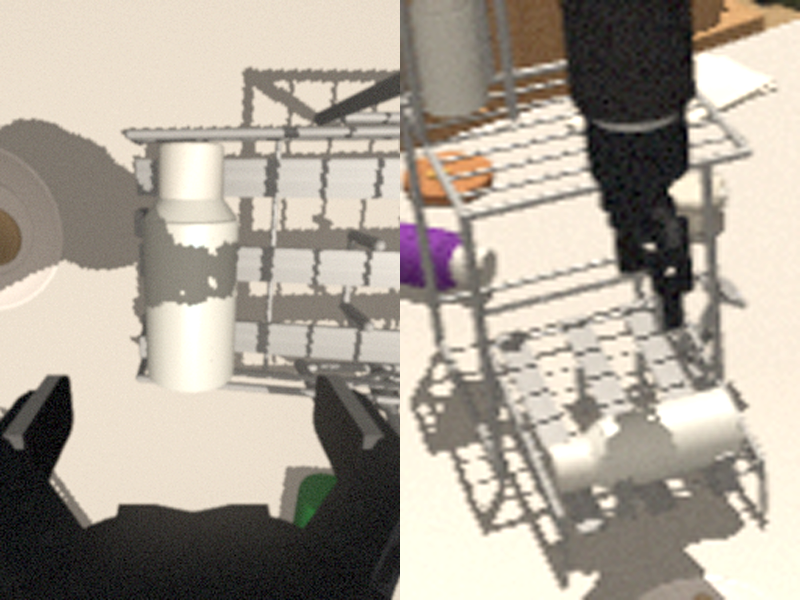

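The wrist view shows the bottle upright in the image, with its axis at about 250 px against 251 predicted and its neck end at row 91. The pins are up again. I'll descend and grip.

```bash
python3 -m creep '[[[0,0,-0.05,0,0,0,85],[0,0,-0.1,0,0,0,85],[0,0,-0.14,0,0,0,85],[0,0,-0.16,0,0,0,85],[0,0,-0.175,0,0,0,85],[0,0,-0.175,0,0,0,85],[0,0,-0.175,0,0,0,85]]]' 40
python3 -m creep '[[[0,0,0,0,0,0,70],[0,0,0,0,0,0,62],[0,0,0,0,0,0,50],[0,0,0,0,0,0,50],[0,0,0,0,0,0,50],[0,0,0,0,0,0,50],[0,0,0,0,0,0,50],[0,0,0,0,0,0,50]]]' 40
```

```text
time: 7.45
tcp_pos: [668.1, -38.2, 128.7]
eef_rot: [-0.0, 0.993, -0.117, 0.001]
force: [0.3, 0.3, 0.3]
opening: 0.992
gripper_force: 0.0
time: 8.25
tcp_pos: [668.1, -38.2, 128.5]
eef_rot: [-0.0, 0.993, -0.117, 0.001]
force: [0.1, 1.6, 5.8]
opening: 0.688
gripper_force: 43.2
```

```bash
python3 -m creep '[[[0,0,0.01,0,0,0,50],[0,0,0.03,0,0,0,50],[0,0,0.06,0,0,0,50],[0,0,0.1,0,0,0,50],[0,0,0.14,0,0,0,50],[0,0,0.18,0,0,0,50],[0,0,0.2,0,0,0,50],[0,0,0.2,0,0,0,50]]]'
python3 -m creep '[[[-0.03,0.034,0,0,0,0,50],[-0.06,0.068,0,0,0,-0.02,50],[-0.09,0.102,0,0,0,-0.04,50],[-0.12,0.136,0,0,0,-0.06,50],[-0.15,0.17,0,0,0,-0.08,50],[-0.18,0.204,0,0,0,-0.1,50],[-0.21,0.238,0,0,0,-0.12,50],[-0.24,0.272,0,0,0,-0.14,50],[-0.27,0.306,0,0,0,-0.16,50],[-0.3,0.34,0,0,0,-0.18,50],[-0.334,0.376,0,0,0,-0.2,50],[-0.334,0.376,0,0,0,-0.2108,50],[-0.334,0.376,0,0,0,-0.2108,50],[-0.334,0.376,0,0,0,-0.2108,50],[-0.334,0.376,0,0,0,-0.2108,50]]]'
python3 - <<'E'
from h import *
p,R,s=now(); print(p,R[:,2],R[:,1],s['joint_positions'],s['force'])
for n,f in(('wrist','w5'),('top','t5'),('scene','s5')): shot(n,f)
S=cv2.imread('pics/s5.png');w=cv2.imread('pics/w5.png')
def crop(i,x,y,w,h,W,H): return cv2.convertScaleAbs(cv2.resize(i[y:y+h,x:x+w],(W,H),interpolation=cv2.INTER_CUBIC),alpha=1.5)
cv2.imwrite('pics/v5.png',np.hstack([crop(w,0,0,384,384,500,500),np.vstack([crop(S,260,120,120,100,300,250),crop(S,160,130,120,100,300,250)])]))
print(proj('w5',[[544.7,347.7,8],[547.5,181.4,8],[478.2,179,8],[477.4,343.9,8]]).tolist())
print(at('top0',137,153,0))
E
```

```text
time: 9.05
tcp_pos: [667.9, -38.3, 290.2]
eef_rot: [-0.001, 0.993, -0.118, 0.002]
force: [0.3, 0.1, -2.1]
opening: 0.686
gripper_force: 43.2
time: 10.55
tcp_pos: [400.5, 262.0, 286.0]
eef_rot: [0.0, 0.711, -0.703, -0.001]
force: [-0.5, -1.3, -0.9]
opening: 0.691
gripper_force: 43.3
[400.46028868 262.00050653 285.95109861] [-1.07402154e-03  4.47726704e-04 -9.99999323e-01] [-0.99994243 -0.01067675  0.00106918] [ 1.00176199e+00 -2.90051799e-01 -2.47818886e-01 -1.14705544e-03
 -1.61323074e+00 -9.91133820e-01] [-0.51624907 -1.29098486 -0.94990504]
[[149.1, 227.4], [133.0, 104.3], [188.8, 102.8], [196.2, 225.4]]
[644.9 373.2   0. ]
```

View pics/v5.png

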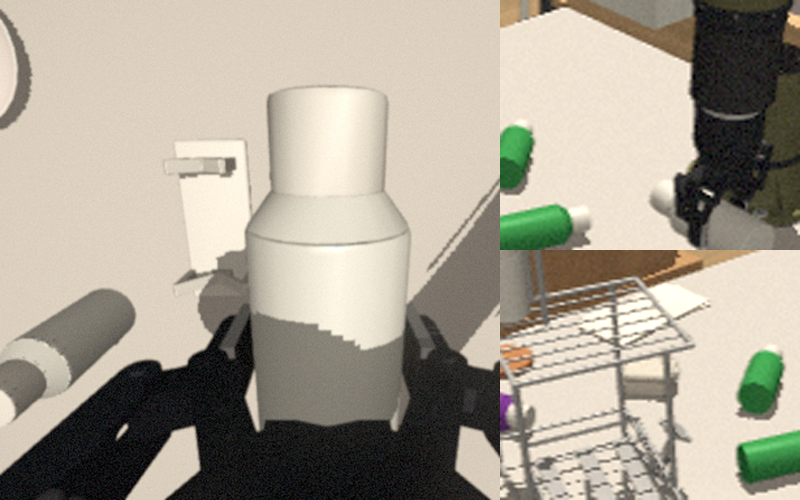

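```bash
python3 - <<'E'
from h import *
p,R,s=now(); D=tool([0,0,-1],R[:,1]); n=np.array([0.0105,-1,0])
g=p+54*R[:,2]
for off in(83,86,89,92): print(off,proj('w5',[g+n*off+[0,0,20],g+n*off, g+n*(off-33-10)+[0,0,30]]).tolist())
print(tri(('w5',134.4,108.3),('top0',135+298/5,170+62/5)),tri(('w5',190.5,106.7),('top0',135+298/5,170+170/5)))
for y in(263,265.5,268):
  print([float(v) for v in rows(p,R,np.array([512,y,0])-n*14+[0,0,180],D)])
E
```

```text
83 [[251.2, 86.6], [251.2, 90.6], [251.3, 208.1]]
86 [[251.2, 77.6], [251.2, 83.1], [251.3, 200.5]]
89 [[251.2, 68.4], [251.2, 75.5], [251.3, 192.8]]
92 [[251.2, 59.1], [251.2, 67.8], [251.3, 184.8]]
(array([550.7, 184.9,  -5. ]), [1.5, 1.5]) (array([481.3, 183.2, -15.8]), [0.2, 0.2])
[0.1392, 0.0186, -0.1331, -0.0002, -0.0001, 0.0]
[0.1392, 0.0218, -0.1331, -0.0002, -0.0001, 0.0]
[0.1392, 0.0249, -0.1331, -0.0002, -0.0001, 0.0]
```

```bash
python3 -m creep '[[[0.035,0.005,0,0,0,0,50],[0.07,0.01,0,0,0,0,50],[0.105,0.0155,0,0,0,0,50],[0.1403,0.0206,0,0,0,0,50],[0.1403,0.0206,-0.035,0,0,0,50],[0.1403,0.0206,-0.07,0,0,0,50],[0.1403,0.0206,-0.105,0,0,0,50],[0.1403,0.0206,-0.1375,0,0,0,50],[0.1403,0.0206,-0.1375,0,0,0,50],[0.1403,0.0206,-0.1375,0,0,0,50],[0.1403,0.0206,-0.1375,0,0,0,50]]]'
python3 - <<'E'
from h import *
p,R,s=now(); print(p,R[:,2],R[:,1],s['force'])
for n,f in(('wrist','w6'),('top','t6'),('scene','s6')): shot(n,f)
S=cv2.imread('pics/s6.png');w=cv2.imread('pics/w6.png');t=cv2.imread('pics/t6.png')
def crop(i,x,y,w,h,W,H): return cv2.convertScaleAbs(cv2.resize(i[y:y+h,x:x+w],(W,H),interpolation=cv2.INTER_CUBIC),alpha=1.5)
cv2.imwrite('pics/v6.png',np.hstack([crop(S,270,215,90,100,540,600),np.vstack([crop(w,170,0,180,200,260,290),crop(t,130,150,65,75,260,300),np.zeros((10,260,3),np.uint8)])]))
n=np.array([0.0105,-1,0]);g=p+54*R[:,2];b=g+14*n
q=lambda f,X:((proj(f,X)-[270,215])*6).tolist()
print('neck end', q('s6',[b+75*n,b-75*n])); c=np.array([512,265.5,0])
for x,hw in((60,20),(-55,29)): print('saddle ctr',x,q('s6',[c+x*n+[0,0,h] for h in(8,30)]))
print('w',proj('w6',[b+75*n+[0,0,20],c+82.5*n+[-35,0,8],c+82.5*n+[35,0,8]]).tolist())
E
```

```text
time: 11.8
tcp_pos: [513.2, 279.3, 179.0]
eef_rot: [-0.002, 0.711, -0.703, -0.0]
force: [0.5, -0.7, -0.3]
opening: 0.688
gripper_force: 43.5
[513.224145   279.3362687  178.98056745] [ 0.00236603  0.00298139 -0.99999276] [-0.99994229 -0.01047284 -0.00239713] [ 0.47258825 -0.67032699 -0.26192868]
neck end [[171.0, 169.80000000000007], [394.80000000000007, 326.39999999999986]]
saddle ctr 60 [[186.0, 361.19999999999993], [187.19999999999993, 328.80000000000007]]
saddle ctr -55 [[348.0, 486.0], [351.0, 453.0]]
w [[251.2, 68.3], [295.1, 83.4], [211.6, 82.5]]
```

View pics/v6.png

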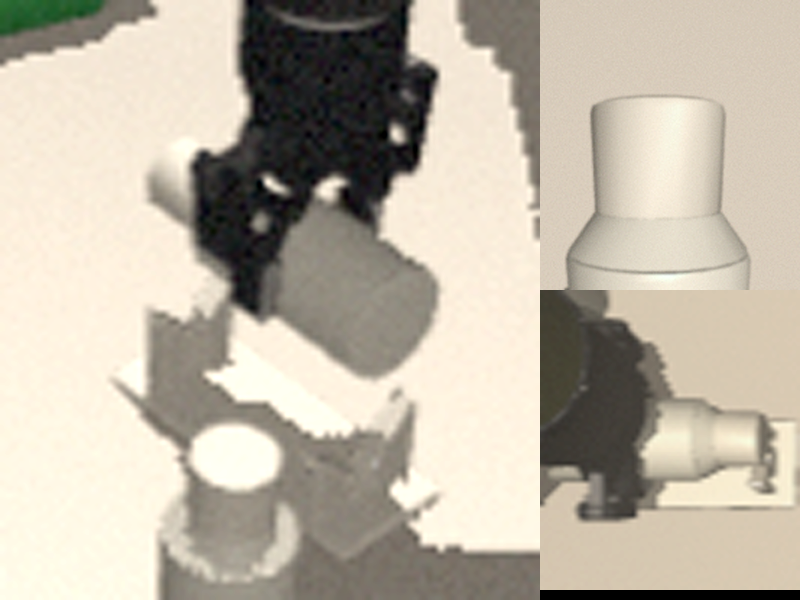

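```bash
python3 - <<'E'
from h import *
n=np.array([0.0105,-1,0]);m=np.array([1,0.0105,0])
for cy in(263,265.5,268):
  c=np.array([512,cy,0.])
  for z in(0,8): print(cy,z,'scene6',((proj('s6',[c+a*82.5*n+b*35*m+[0,0,z] for a,b in((1,1),(-1,1),(-1,-1))])-[270,215])*6).round().tolist(),
   'topc2',((proj('top0',[c+a*82.5*n+b*35*m+[0,0,z] for a,b in((-1,1),(1,1),(1,-1),(-1,-1))])-[135,170])*5+[430,290]).round().tolist())
# t6: predicted neck end and base -y end, crop scale 4 at offset(130,150)->(540,290)
p,R,s=now();b=p+54*R[:,2]+14*n;c=np.array([512,265.5,0])
print(((proj('t6',[b+75*n+[0,0,0],b+75*n+20*m,b+75*n-20*m,c+82.5*n+35*m+[0,0,8],c+82.5*n-35*m+[0,0,8]])-[130,150])*4+[540,290]).round().tolist())
E
```

```text
263 0 scene6 [[102.0, 377.0], [334.0, 561.0], [434.0, 493.0]] topc2 [[473.0, 355.0], [731.0, 353.0], [728.0, 462.0], [468.0, 463.0]]
263 8 scene6 [[103.0, 365.0], [334.0, 549.0], [436.0, 482.0]] topc2 [[470.0, 353.0], [729.0, 352.0], [726.0, 460.0], [465.0, 462.0]]
265.5 0 scene6 [[106.0, 379.0], [337.0, 564.0], [438.0, 496.0]] topc2 [[470.0, 355.0], [727.0, 353.0], [724.0, 462.0], [464.0, 463.0]]
265.5 8 scene6 [[106.0, 368.0], [338.0, 552.0], [440.0, 484.0]] topc2 [[466.0, 353.0], [725.0, 352.0], [722.0, 460.0], [461.0, 462.0]]
268 0 scene6 [[109.0, 382.0], [341.0, 567.0], [442.0, 499.0]] topc2 [[466.0, 355.0], [723.0, 353.0], [720.0, 462.0], [460.0, 463.0]]
268 8 scene6 [[109.0, 370.0], [342.0, 555.0], [443.0, 487.0]] topc2 [[462.0, 353.0], [721.0, 352.0], [718.0, 460.0], [457.0, 462.0]]
[[757.0, 437.0], [758.0, 410.0], [756.0, 464.0], [796.0, 419.0], [794.0, 506.0]]
```

The scene and top views agree with the cradle model to about 1 px: the base's neck end reads 797 against 796 predicted, and the neck's edges read 411 and 464 against 410 and 464. The bottle is lined up, so I'll lower it with force checks.

```bash
python3 -m creep '[[[0,0,-0.025,0,0,0,50],[0,0,-0.05,0,0,0,50],[0,0,-0.065,0,0,0,50],[0,0,-0.073,0,0,0,50],[0,0,-0.073,0,0,0,50],[0,0,-0.073,0,0,0,50]]]'
python3 -m creep '[[[0,0,-0.0015,0,0,0,50],[0,0,-0.003,0,0,0,50],[0,0,-0.003,0,0,0,50],[0,0,-0.003,0,0,0,50]]]'
```

```text
time: 12.55
tcp_pos: [512.8, 279.3, 119.4]
eef_rot: [-0.001, 0.711, -0.703, -0.0]
force: [0.0, 0.1, -0.5]
opening: 0.688
gripper_force: 43.6
time: 12.95
tcp_pos: [512.7, 279.3, 116.5]
eef_rot: [-0.001, 0.711, -0.703, -0.0]
force: [1.4, 0.3, 0.3]
opening: 0.686
gripper_force: 43.6
```

```bash
python3 -m creep '[[[0,0,-0.0012,0,0,0,50],[0,0,-0.0012,0,0,0,50],[0,0,-0.0012,0,0,0,50]]]'; python3 -c "
from h import *
s=arm.sense();print(s['force'],s['ft_torque'])"
```

```text
time: 13.25
tcp_pos: [512.8, 279.3, 116.2]
eef_rot: [-0.001, 0.711, -0.703, -0.0]
force: [-1.5, -0.2, 5.5]
opening: 0.692
gripper_force: 44.3
[-1.49193745 -0.18154779  5.5103722 ] [-0.18289737  0.31327944  0.28803766]
```

Contact reads about 6 N at the expected height (TCP 116.2 mm). The moment puts the reaction between the two saddles, so I'll release and rise.

```bash
python3 -m creep '[[[0,0,0,0,0,0,62],[0,0,0,0,0,0,65],[0,0,0,0,0,0,70],[0,0,0,0,0,0,78],[0,0,0,0,0,0,85],[0,0,0,0,0,0,85],[0,0,0,0,0,0,85],[0,0,0,0,0,0,85],[0,0,0,0,0,0,85],[0,0,0,0,0,0,85]]]'
python3 -m creep '[[[0,0,0.01,0,0,0,85],[0,0,0.03,0,0,0,85],[0,0,0.06,0,0,0,85],[0,0,0.1,0,0,0,85],[0,0,0.15,0,0,0,85],[0,0,0.2,0,0,0,85],[0,0,0.22,0,0,0,85],[-0.05,0,0.22,0,0,0,85],[-0.1,0,0.22,0,0,0,85],[-0.15,0,0.22,0,0,0,85],[-0.2,0,0.22,0,0,0,85],[-0.2,0,0.22,0,0,0,85],[-0.2,0,0.22,0,0,0,85]]]'
python3 - <<'E'
from h import *
for n,f in(('wrist','w7'),('top','t7'),('scene','s7')): shot(n,f)
n=np.array([0.0105,-1,0]);m=np.array([1,0.0105,0])
c=np.array([512,265,62.])
def mask(f):  # region changed since before the bottle was laid
    a=cv2.GaussianBlur(cv2.imread(f'pics/{f}0.png' ),(3,3),0).astype(int);b=cv2.GaussianBlur(cv2.imread(f'pics/{f[0]}7.png'),(3,3),0).astype(int)
    return (np.abs(a-b).max(2)>18)
for f,g in(('top','t7'),('scene','s7')):
    d=np.load(f'pics/{g}.npz');o=-d['R'].T@d['t'];pts=[]
    for x,r in((-75,30),(32,30),(42,20),(75,20)):
        P=c+n*x;v=o-P;k=np.cross(n,v);k/=np.linalg.norm(k);pts+=[P+k*r,P-k*r]
    q=proj(g,pts);h=cv2.convexHull(q[[0,1,3,2]].astype(np.float32)) ;pred=np.zeros((384,512),np.uint8)
    cv2.fillPoly(pred,[q[[0,2,4,6,7,5,3,1]].round().astype(int)],1)
    M=mask(f); im=cv2.imread(f'pics/{g}.png').max(2)
    x0,y0=q.min(0).astype(int)-6;x1,y1=q.max(0).astype(int)+7
    print(f,'pred px',pred.sum(),'changed inside',round(float(M[pred>0].mean()),2),q.tolist())
    for y in range(y0,y1,2): print(y,' '.join(f'{v:3d}' for v in im[y,x0:x1:2]),'|',''.join('#' if v else '.' for v in pred[y,x0:x1:2]))
E
```

```text
time: 14.25
tcp_pos: [512.4, 279.1, 115.0]
eef_rot: [-0.0, 0.711, -0.703, -0.001]
force: [0.3, -0.4, 0.2]
opening: 0.994
gripper_force: 0.0
time: 15.55
tcp_pos: [351.9, 279.2, 292.5]
eef_rot: [-0.002, 0.711, -0.703, -0.001]
force: [0.7, 0.1, 0.3]
opening: 0.994
gripper_force: 0.0
top pred px 944 changed inside 0.35 [[139.1, 200.6], [139.1, 180.9], [174.3, 200.5], [174.2, 180.7], [177.5, 197.1], [177.5, 184.0], [188.4, 197.1], [188.4, 183.9]]
174 136 136 137 137 137 137 137 137 136 136 137 137 137 137 137 136 137 136 137 137 137 137 137 137 137 137 137 137 137 137 137 | ...............................
176 136 137 136 136 137 136 137 137 137 137 136 137 137 136 136 136 136 137 137 138 137 137 137 137 136 137 137 137 137 138 137 | ...............................
178 136 136 137 136 137 137 136 137 137 137 137 136 137 137 137 137 135 136 137 137 137 137 137 137 138 138 138 137 137 137 138 | ...............................
180 137 136 137 137 136 137 130 123 131 137 137 136 135 137 136 138 137 137 137 136 137 138 136 137 137 137 138 137 138 137 137 | ...............................
182 13
[... 5805 characters left out ...]
 96  94  94  87  89 122  78  76  80  74 | ..................####........
294 169 169 170 170 171 170 156  85 164 181 179 182 180 172 101  89  88  92  87  91  90  93  93  91  86 166 159  83  79  76 | ....................#.........
296 169 171 171 171 171 170 151  83  90 102 144 149 118  97  88  90  85  92  87  87  94  90  92  90  87 156 176 157  81  78 | ..............................
298 172 169 171 170 171 158 114  83  91  97  97 103  99  93  97  90  86  91  89  91  91  91  86  89  93  92 143 117  76  77 | ..............................
300 170 172 170 171 168 138 141  84  90  99  99  99  96  89 122 126  88  94  86  89  87  89  86  84  94  96 161 170  75  78 | ..............................
```

In the top view the bottle's body and neck match the predicted seated silhouette to within about 1 px, and the scene view agrees. The gripper is clear, so I'll hand the job in.

```bash
python3 -c "
from cell import arm; print(arm.sign_off())"
```

```text
the job is handed in; nothing more can be done
None
```

The plunger was pushed fully home and sprang back, and the bottle rolled out and now lies set down and released in the drying cradle; I handed the job in at about 15.7 s, and no verdict came back.

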